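# Change the dirty fuel filter in its spring clips

### The arm

A 6-joint arm with a two-finger parallel gripper is mounted at the origin on a cart in front of the work surface, level with it; the furniture and walls round the work are solid. World frame = base frame: x ahead of the robot, y to its left, z up, the work surface at z = 0. Lengths are in m, angles in rad, forces in N, time in s.
With the tool pointing down it reaches from about 0.35 to 0.775 m from the base axis. Payload 7.3 kg.
Tool frame: the origin (TCP) lies at the centre of the arm's flange, where the gripper is bolted on; the fingertips stand 178 mm ahead of it and the grasp point (between the pads) lies 159 mm ahead of it; z points along the fingers, y is the line along which they close (so a half turn about z gives the same grasp; the last joint's range is limited). The gripper opens to 92 mm and grips with 3 to 60 N. Pads are 19 mm wide; open, the fingers measure 130 mm over their backs; the gripper's body (75 mm by 190 mm) begins 47 mm behind the grasp point.
Start: joints at [-1.321, 0.342, 1.524, -0, 1.275, -0.146], TCP at [0.202, -0.484, 0.405] pointing down, gripper open.
Joint ranges: [-2.53, 2.53], [-0.77, 2.02], [0.04, 2.7], [-1, 4.14], [0.28, 2.66], [-3.11, 3.11]. Speed limits (rad/s): [2.57, 2.57, 3.14, 3.14, 3.14, 3.14].

### API

Orientations are given as [roll, pitch, yaw] about the fixed x, y, z axes, in that order (R = Rz(yaw) Ry(pitch) Rx(roll)).
In Python, from cell import telemetry, vision, ticket gives the robot as it stands.
- The arm moves only by the shell command python3 -m crank 'ROWS' [FORCE]. ROWS is JSON, a list of rows, each a list of 5 numbers: the gripper command: -1 is shut, 1 is fully open, values between are in proportion, then the shift along the tool's x, y, z in mm, then the turn about the tool's z in rad. In form: [[fingers, dx, dy, dz, roll], ...]. A call has 1 to 12 rows; each row is the pose to reach, as a shift and turn from the pose commanded when the call began, along the tool's axes at that moment; what a row does not reach only later rows make up. A row lasts 1/12 s, in which the tool goes at most 41.7 mm and 7.16 degrees, less where a joint would pass 70% of its speed; a pose out of reach is approached as far as the arm can. A call with a gripper value outside its range is refused whole. The fingers move at their own pace and stop on an object; FORCE is the grip in N (left out, the last holds). Time passes only in rows, so rows that repeat a pose let the fingers close. It gives the time, the measured TCP pose, the force, the opening and the grip force at its end, in the units of the state.
- telemetry.observe(): the state, without advancing time (a new reading comes with each control period).
- vision.read_camera(name): name is "side" or "top" or "wrist"; returns (picture, depth): 420x560x3 uint8, red, green, blue; 420x560 float32, m along the optical axis (not along the pixel's ray), 0 where there is no reading.
- vision.get_calibration(name): a dict with "camera_matrix" (3x3 intrinsics, pixels), "rvec" (rotation vector, rad) and "tvec" (3), from world to camera coordinates, as OpenCV has them. Camera axes: x right, y down, z forward; pixel columns grow to the right and rows downward; lengths in m; the calibration is good to about 2 mm. A picture is of the moment at which its call begins: read the wrist's pose just before it. get_calibration takes no time and is no camera call; for the wrist camera it gives the pose at the moment of the call.
- ticket.hand_in(): hands the job in; it is judged then, once.
The state is a dict: "time": time; "qpos": joint angles; "qvel": joint speeds; "joint_efforts": joint torques, N m; "tool_pos": TCP position; "tool_rot": TCP orientation; "contact_force": force on the tool from outside, world axes, zero at the start; "torque": the same for the moment, N m; "opening": finger opening in m; "grip_force": force on a finger pad.
Only numpy, scipy, OpenCV 4.12 (cv2) and the standard library are available. Lean on these libraries where they do the work, as an engineer would, in place of code of your own. Each camera call takes 0.05 s, during which the arm holds its last target. There are 200 camera calls.

### The job

Change the dirty fuel filter on the black steel carrier: pull the grimy brown one up out of its spring clips and lay it in the steel drip tray, then take the new filter out of its carton and press it fully home in the two clips you emptied, with its brass nipple pointing the same way as on the clean filter beside it. Leave that clean filter in its clips, don't drop the filters in from a height, and don't knock the tools on the bench about.

Things in the scene. Friction and masses are not known exactly. Their poses are not given: they have to be found in the camera images.
- carrier: fixed black sheet-steel filter carrier left of the vice, 220 x 170 mm; origin on the bench under its centre; x runs along the filters, towards their brass nipples, y to the left. Two stations side by side, 85 mm apart, each with two sprung C clips open at the top. Plate top 10 mm above the bench; a copper pipe (top at 18 mm) runs along y = 0 between the stations
- seat_left (a point): where a filter's mid-length on its axis lies when home in the left (+y) station, 45 mm above the bench; axes as the carrier's. Its clips, each 14 mm wide, grip the can 36 mm either side of the middle, leaving 58 mm between them free for fingers; their flared lips reach 22 mm above and 23 mm either side of the axis. A filter goes straight up or down
- seat_right (a point): the same for the right (-y) station: a filter pulled up meets a peak of about 15 to 20 N some 5 mm above its seat, then the lips let go and it is free at about 15 mm; one pressed down meets the lips about 22 mm above its seat, takes 4 to 8 N and snaps home
- old_filter: grimy dark-brown in-line fuel filter with a rusty band, loose, held in one of the two stations: can 38 mm diameter and 110 mm long, with a hose nipple at each end (158 mm over all), 0.18 kg; origin on its axis at mid-length; x along the axis towards its brass nipple (the other nipple is dark). It can be turned about its own axis at will.
- clean_filter: clean aluminium-coloured filter with a blue band in the other station, same size and axes; it stays where it is
- clean_filter_outlet (a point): tip of the clean filter's brass nipple, 80 mm from its origin
- new_filter: new filter, aluminium-coloured with a blue band, black nipple at one end and brass at the other, same size and axes, lying loose in the open carton on card cradles with its axis 30 mm above the bench, brass nipple to the carton's +x
- new_filter_outlet (a point): tip of the new filter's brass nipple, 80 mm from its origin along its x
- carton: fixed open cardboard box right of the drip tray, 180 x 110 mm outside, walls 3 mm thick and 34 mm high; origin on the bench under its centre, long side along x; the floor is free between its two cradles (at x = -40 and +40 mm)
- drip_tray: fixed shallow sheet-steel tray right of the vice, 200 x 140 mm outside, 24 mm high, floor 2.5 mm thick; origin on the bench under its centre, long side along x. A filter lies along x in it with its axis about 22 mm above the bench. The vice between tray and carrier stands up to 175 mm above the bench: carry things over it
- screwdriver_red: loose red-handled screwdriver, 210 mm, on the bench left of the carrier; origin under its centre
- tape_measure: loose yellow tape measure, 89 mm, behind the drip tray
- c_clamp: loose blue G clamp, 106 mm, behind the gap between tray and carton

How it is judged:
On the way, in this order (a step that is already met when the one before it is completed fails the run):
1. the dirty filter is out of its clips, lifted clear above the carrier (z of old_filter in the frame of carrier above 0.075 m and z of new_filter in the frame of carton below 0.06 m), for 0.1 s.
2. the dirty filter lies flat in the drip tray, let go (x of old_filter in the frame of drip_tray between -0.055 and 0.055 m and y of old_filter in the frame of drip_tray between -0.055 and 0.055 m and z of old_filter in the frame of drip_tray below 0.03 m and angle between old_filter's own x axis and vertical between 1.45 and 1.69 rad and linear speed of old_filter below 0.05 m/s and contact force between old_filter and the fingers below 0.1 N), for 0.2 s.
At the end, for the whole second after the job is handed in: dirty filter flat and at rest in the drip tray (centre within 55 mm of its centre each way); new filter at rest, home in the emptied clips (3 mm in height, 5 sideways, 10 lengthways, 0.06 rad), brass nipple on the same side as the clean filter's; clean filter still seated (x of old_filter in the frame of drip_tray between -0.055 and 0.055 m and y of old_filter in the frame of drip_tray between -0.055 and 0.055 m and z of old_filter in the frame of drip_tray below 0.03 m and angle between old_filter's own x axis and vertical between 1.45 and 1.69 rad and linear speed of old_filter below 0.05 m/s and ((z of new_filter in the frame of seat_left between -0.004 and 0.003 m and y of new_filter in the frame of seat_left between -0.005 and 0.005 m and x of new_filter in the frame of seat_left between -0.01 and 0.01 m) or (z of new_filter in the frame of seat_right between -0.004 and 0.003 m and y of new_filter in the frame of seat_right between -0.005 and 0.005 m and x of new_filter in the frame of seat_right between -0.01 and 0.01 m)) and angle between the x axis of new_filter and the x axis of carrier, either way round below 0.06 rad and x of new_filter_outlet in the frame of carrier above 0.05 m and linear speed of new_filter below 0.03 m/s and ((z of clean_filter in the frame of seat_left between -0.004 and 0.003 m and y of clean_filter in the frame of seat_left between -0.005 and 0.005 m and x of clean_filter in the frame of seat_left between -0.01 and 0.01 m) or (z of clean_filter in the frame of seat_right between -0.004 and 0.003 m and y of clean_filter in the frame of seat_right between -0.005 and 0.005 m and x of clean_filter in the frame of seat_right between -0.01 and 0.01 m))); the robot touches nothing.
It fails at once if the clean filter is disturbed in its clips (moved more than 6 mm) (distance of clean_filter from where it was at the start of the episode above 0.006 m).
It fails at once if a filter is dropped from a height (falls out of the hand by more than about 35 mm: faster than 0.8 m/s while the fingers do not touch it) ((contact force between old_filter and the fingers below 0.05 N and linear speed of old_filter above 0.8 m/s) or (contact force between new_filter and the fingers below 0.05 N and linear speed of new_filter above 0.8 m/s)).
It fails at once if a tool on the bench is knocked away (moved more than 30 mm) (distance of any of screwdriver_red, tape_measure, c_clamp from where it was at the start of the episode above 0.03 m).
It also fails if it takes over 64 s, if anything falls off the work surface, if the arm or the gripper's body presses on something with over 40 N, if the wrist force passes 120 N, or if a joint passes its speed limit or range.

## Working session

There is one attempt and no reset: what is moved stays moved. The work goes in short steps, Python scripts to look and compute and a shell command to move; the robot and the scene stay as the last step left them, time stands still between calls to the robot, and variables do not carry over. Pictures are saved under pics/ and viewed, at most 10 in all, crops included, and the job is handed in when it is done.

```bash
mkdir -p pics; ls
cat > h.py <<'E'
import numpy as np, cv2
from cell import telemetry, vision, ticket
def grab(n):
    cal=vision.get_calibration(n); p,d=vision.read_camera(n); return p,d,cal
def world(cal,d,u,v):
    K=np.array(cal["camera_matrix"]);R=cv2.Rodrigues(np.array(cal["rvec"],float))[0];t=np.array(cal["tvec"],float).ravel()
    u=np.asarray(u,float);v=np.asarray(v,float)
    c=np.stack([(u-K[0,2])/K[0,0]*d,(v-K[1,2])/K[1,1]*d,d],-1)
    return (c-t)@R
def cloud(cal,d):
    v,u=np.indices(d.shape); return world(cal,d,u,v)
E
python3 - <<'E'
from h import *
s=telemetry.observe();print({k:np.round(v,3) for k,v in s.items()})
for n in("top","side"):
    p,d,c=grab(n); cv2.imwrite(f"pics/{n}0.png",p[:,:,::-1]); np.savez(f"{n}0.npz",p=p,d=d,**{k:np.array(c[k],float) for k in("camera_matrix","rvec","tvec")})
    print(n,np.round(world(c,np.array(0.),280,210),3),(d>0).mean())
E
```

```text
pics
{'time': np.float64(0.0), 'qpos': array([-1.321,  0.343,  1.525, -0.   ,  1.275, -0.146]), 'qvel': array([-0.001,  0.001,  0.003,  0.001, -0.001, -0.   ]), 'joint_efforts': array([-1.0000e-03, -4.3125e+01, -2.4422e+01,  7.2000e-02,  5.6000e-02,
       -0.0000e+00]), 'tool_pos': array([ 0.202, -0.484,  0.404]), 'tool_rot': array([-3.14 , -0.   ,  0.396]), 'contact_force': array([-0.877, -0.336, -0.178]), 'torque': array([ 0.069, -0.041, -0.005]), 'grip_force': np.float64(0.0), 'opening': np.float64(0.092)}
top [-0.356  0.335  1.299] 0.9961394557823129
side [-0.012  1.706  0.964] 0.9961181972789116
```

View pics/top0.png

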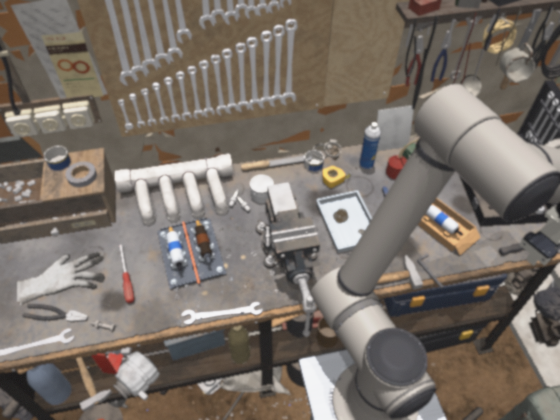

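View pics/side0.png

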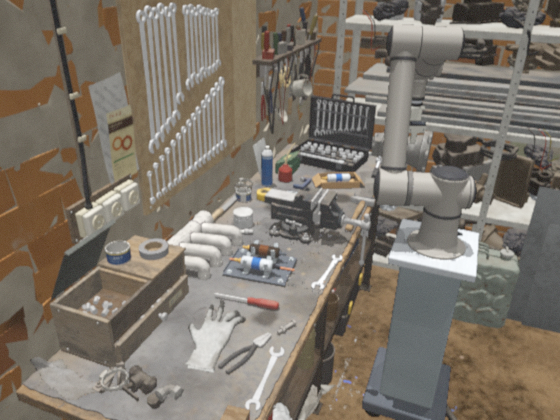

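The top view shows the carrier at about (190,252) with the dirty filter on its right (203,240) and the clean one on its left (175,248). The tray is at (345,220) and the carton at (445,222). The side view shows the carrier at (260,262). I'll enlarge both.

Run:
```python
from h import *
t=np.load("top0.npz");s=np.load("side0.npz")
a=t['p'][205:295,150:240];b=t['p'][180:260,370:490]; c=s['p'][235:285,220:300]
A=cv2.resize(a,(400,400),interpolation=2);B=cv2.resize(b,(400,267),interpolation=2);C=cv2.resize(c,(400,250),interpolation=2)
o=np.zeros((520,800,3),np.uint8);o[:400,:400]=A;o[:267,400:]=B;o[270:520,400:]=C
cv2.imwrite("pics/zoom.png",o[:,:,::-1])
W=cloud({k:t[k] for k in("camera_matrix","rvec","tvec")},t['d'])
hsv=cv2.cvtColor(t['p'],cv2.COLOR_RGB2HSV)
# height map of carrier area: print xyz of a coarse grid
for (v0,v1,u0,u1) in((215,285,155,228),(190,255,315,378),(190,255,405,482)):
    w=W[v0:v1,u0:u1].reshape(-1,3);m=(w[:,2]>.006)&(w[:,2]<.08)
    print(np.percentile(w[m],[0,2,50,98,100],axis=0).round(3).tolist(),np.median(w[~m],axis=0).round(3))
np.save("W.npy",W)
```

```text
[[0.418, 0.286, 0.006], [0.439, 0.319, 0.007], [0.526, 0.405, 0.013], [0.679, 0.488, 0.066], [0.703, 0.512, 0.071]] [0.574 0.373 0.   ]
[[0.427, -0.235, 0.006], [0.451, -0.173, 0.006], [0.591, -0.082, 0.015], [0.661, -0.024, 0.031], [0.702, 0.035, 0.034]] [ 0.547 -0.061  0.002]
[[0.361, -0.557, 0.006], [0.377, -0.544, 0.006], [0.468, -0.412, 0.027], [0.571, -0.325, 0.051], [0.606, -0.247, 0.056]] [ 0.416 -0.331  0.002]
```

View pics/zoom.png

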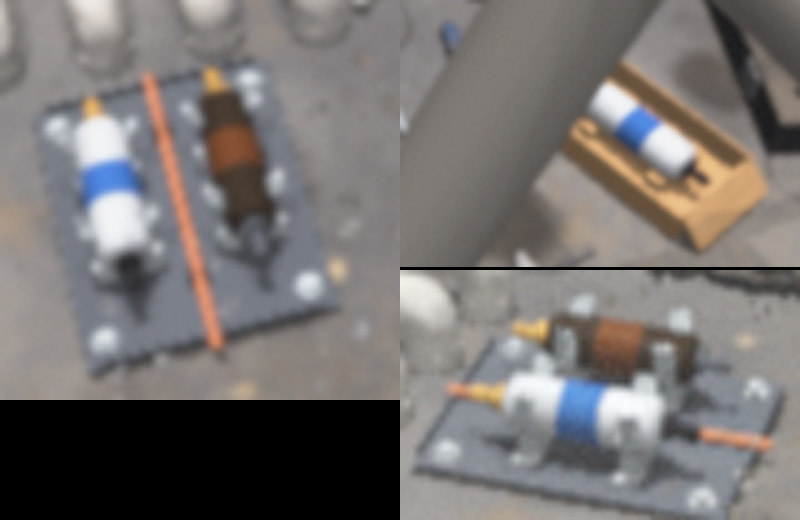

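The zoom shows both brass nipples pointing up-image, away from the robot. The dirty filter is in the right station. In the carton, the new filter's black nipple points to the lower right, so its brass end is at the upper left. Next I'll measure.

```bash
cat > m.py <<'E'
from h import *
def ray(cal,u,v,z):
    C=world(cal,np.array(0.),0,0);P=world(cal,np.ones(np.shape(u)),u,v);D=P-C
    return C+D*((z-C[2])/D[...,2])[...,None]
def rect(pts):
    (c,(w,h),a)=cv2.minAreaRect(pts[:,:2].astype(np.float32)*1000)
    if w<h: w,h,a=h,w,a+90
    return np.round([c[0],c[1],w,h,(a+90)%180-90],1)
def pca(p):
    c=p[:,:2].mean(0);l,e=np.linalg.eigh(np.cov(p[:,:2].T));d=e[:,1]*np.sign(e[0,1]);return np.round(c*1000,1),np.degrees(np.arctan2(d[1],d[0])).round(1)
E
python3 - <<'E'
from m import *
for n in("top","side"):
    t=np.load(n+"0.npz");cal={k:t[k] for k in("camera_matrix","rvec","tvec")}
    W=cloud(cal,t['d']);H=cv2.cvtColor(t['p'],cv2.COLOR_RGB2HSV).astype(int);h,s,v=[H[...,i] for i in range(3)]
    def box(x0,x1,y0,y1,z0,z1):return (W[...,0]>x0)&(W[...,0]<x1)&(W[...,1]>y0)&(W[...,1]<y1)&(W[...,2]>z0)&(W[...,2]<z1)
    B=box(.42,.70,.29,.51,.003,.09)
    print(n,"z pct plate",np.percentile(W[B&(W[...,2]<.014)][:,2],[10,50,90]).round(4))
    print("plate",rect(W[B&box(0,1,0,1,.007,.014)]))
    def rep(name,m,z=None):
        m=cv2.morphologyEx(m.astype(np.uint8),cv2.MORPH_OPEN,np.ones((2,2)))
        k,l,st,ce=cv2.connectedComponentsWithStats(m,connectivity=8)
        if k<2: print(name,'none');return
        i=1+st[1:,4].argmax();m=l==i;vv,uu=np.nonzero(m);p=W[m];o=[name,m.sum(),ce[i].round(1).tolist(),*map(np.ndarray.tolist,pca(p)[:1]),pca(p)[1],'zpct',np.percentile(p[:,2],[10,50,95]).round(3).tolist(),'rect',rect(p).tolist()]
        if z: q=ray(cal,uu,vv,z);o+=['ray',rect(q).tolist()]
        print(*o)
    rep("pipe",B&(h<12)&(s>110)&(v>150)&(W[...,2]<.03),.018)
    rep("bandL",B&(h>100)&(h<130)&(s>130)&(W[...,2]>.03),.060)
    rep("rust",B&(h<14)&(s>120)&(v<150)&(W[...,2]>.03),.060)
    rep("brown",B&((h<14)|(h>165))&(s>60)&(v<160)&(W[...,2]>.04),.060)
    rep("white",B&(s<60)&(v>170)&(W[...,2]>.04),.060)
    C=box(.34,.62,-.58,-.3,.01,.06)
    rep("bandN",C&(h>100)&(h<130)&(s>130)&(W[...,2]>.02),.045)
    rep("whiteN",C&(s<60)&(v>150)&(W[...,2]>.02),.045)
    rep("carton",C&(h>8)&(h<25)&(s>80)&(W[...,2]>.025),.034)
    T=box(.4,.72,-.19,.04,-.01,.03)
    print("trayrim",rect(W[T&(W[...,2]>.018)]), (T&(W[...,2]>.018)).sum())
    rep("trayfloor",T&(s<45)&(v>175),.0025)
E
```

```text
top z pct plate [0.0047 0.0096 0.0128]
plate [ 5.600e+02  3.989e+02  2.790e+02  2.174e+02 -1.000e-01]
pipe 24 [195.5, 268.0] [479.8, 394.5] 3.5 zpct [0.009, 0.017, 0.021] rect [480.6, 394.6, 40.8, 5.8, 5.4] ray [478.4, 394.4, 36.9, 5.7, 5.2]
bandL 62 [174.8, 245.9] [540.5, 443.5] -52.0 zpct [0.055, 0.062, 0.068] rect [549.3, 444.1, 44.8, 30.6, 1.2] ray [540.8, 443.5, 33.8, 21.4, -81.4]
rust 86 [202.8, 238.7] [537.1, 359.2] 1.5 zpct [0.057, 0.063, 0.067] rect [105.6, 340.2, 923.4, 29.2, 2.4] ray [550.1, 359.0, 33.5, 29.1, 1.8]
brown 173 [202.8, 238.3] [545.3, 359.0] 1.4 zpct [0.056, 0.062, 0.067] rect [123.6, 355.9, 960.0, 34.6, 0.4] ray [554.8, 358.9, 71.8, 34.2, 2.4]
white 161 [177.1, 255.5] [501.1, 439.4] 6.5 zpct [0.053, 0.06, 0.066] rect [96.8, 401.8, 914.6, 48.2, 5.3] ray [504.4, 440.0, 46.8, 43.5, -23.7]
bandN 62 [441.4, 219.0] [479.0, -381.4] -54.0 zpct [0.034, 0.044, 0.052] rect [478.1, -384.4, 26.1, 24.8, -81.7] ray [478.1, -381.1, 38.2, 20.0, -57.0]
whiteN 127 [451.0, 225.1] [451.0, -401.5] 66.9 zpct [0.035, 0.045, 0.051] rect [458.3, -413.0, 59.5, 39.9, -55.3] ray [449.2, 
[... 896 characters left out ...]
ay [540.4, 381.6, 57.9, 38.2, -66.8]
white 101 [267.1, 262.9] [503.8, 446.5] -86.5 zpct [0.048, 0.06, 0.067] rect [504.0, 415.0, 101.8, 38.2, 89.9] ray [504.0, 446.7, 65.4, 39.8, -66.8]
bandN 20 [339.5, 178.0] [477.6, -375.1] -86.8 zpct [0.031, 0.039, 0.047] rect [477.5, -374.0, 29.8, 15.2, -78.2] ray [473.7, -358.8, 48.6, 14.0, -74.7]
whiteN 61 [332.1, 177.0] [510.4, -363.7] 30.3 zpct [0.031, 0.044, 0.053] rect [511.5, -364.7, 38.8, 35.6, 23.5] ray [509.4, -356.4, 75.0, 37.5, -74.5]
carton 38 [356.9, 181.3] [397.5, -391.8] 83.6 zpct [0.022, 0.031, 0.038] rect [392.6, -400.7, 88.4, 42.0, 72.6] ray [393.6, -387.0, 82.3, 39.4, 79.9]
trayrim [ 638.4 -166.7   34.8    8.5    3.1] 9
trayfloor none
```

```bash
python3 -m crank '[[0.3,40,2,0,-0.1],[0.3,80,4,0,-0.2],[0.3,120,6,0,-0.21],[0.3,160,8,0,-0.21],[0.3,200,10,0,-0.21],[0.3,240,10,0,-0.21],[0.3,270,10,0,-0.21],[0.3,286,11,0,-0.21],[0.3,286,11,0,-0.21],[0.3,286,11,0,-0.21]]' 20
cat > look.py <<'E'
import sys
from m import *
s=telemetry.observe();print(np.round(s['tool_pos'],4),np.round(s['tool_rot'],3))
for n in sys.argv[2:]:
    p,d,c=grab(n);np.savez(f"{sys.argv[1]}_{n}.npz",p=p,d=d,**{k:np.array(c[k],float) for k in("camera_matrix","rvec","tvec")})
    cv2.imwrite(f"pics/{sys.argv[1]}_{n}.png",p[:,:,::-1])
E
python3 look.py carton wrist
```

```text
time: 0.93
tool_pos: [0.4711, -0.3838, 0.4039]
tool_rot: [-3.14, 0.001, 0.608]
contact_force: [-0.6, -0.0, 0.6]
opening: 0.0595
grip_force: 0.0
[ 0.4711 -0.3838  0.4039] [-3.14e+00  1.00e-03  6.08e-01]
```

View pics/carton_wrist.png

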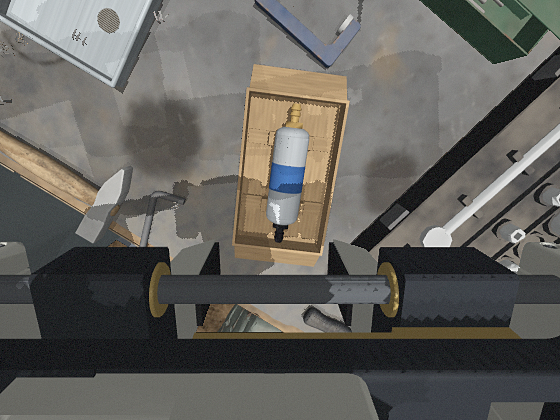

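The wrist view shows the new filter at about (287,178), brass end up at (294,115) and black end at (280,232).

```bash
cat > fit.py <<'E'
from m import *
def load(f):
    t=np.load(f);cal={k:t[k] for k in("camera_matrix","rvec","tvec")};W=cloud(cal,t['d']);H=cv2.cvtColor(t['p'],cv2.COLOR_RGB2HSV).astype(int)
    return cal,t['d'],W,H[...,0],H[...,1],H[...,2]
def big(m,k=3):
    m=cv2.morphologyEx(m.astype(np.uint8),cv2.MORPH_OPEN,np.ones((k,k)));n,l,st,ce=cv2.connectedComponentsWithStats(m);i=1+st[1:,4].argmax();return l==i
def line(W,m,name,cal=None,z=None):
    vv,uu=np.nonzero(m);p=W[m] if z is None else ray(cal,uu,vv,z)
    print(name,m.sum(),[uu.mean().round(),vv.mean().round()],*pca(p),'rect',rect(p),'z',np.percentile(W[m][:,2],[5,50,95]).round(4))
def box(W,c,r,z0,z1):return (np.hypot(W[...,0]-c[0],W[...,1]-c[1])<r)&(W[...,2]>z0)&(W[...,2]<z1)
E
python3 - <<'E'
from fit import *
cal,d,W,h,s,v=load("carton_wrist.npz")
B=box(W,(.48,-.38),.13,.02,.07)
line(W,big(B&(h>100)&(h<130)&(s>130)),"band")
line(W,big(B&(h>100)&(h<130)&(s>130)),"band ray",cal,.042)
can=big(B&((s<55)&(v>90)|(h>100)&(h<130)&(s>130)));line(W,can,"can");line(W,can,"can ray",cal,.040)
line(W,big(box(W,(.48,-.38),.13,.028,.038)&(h>8)&(h<25)&(s>60)&(v>120)),"cartonrim",cal,.034)
E
python3 -m crank '[[0.3,40,-20,0,0.12],[0.3,80,-52,0,0.24],[0.3,100,-88,0,0.36],[0.3,115,-125,0,0.48],[0.3,125,-165,0,0.6],[0.3,130,-205,0,0.72],[0.3,130,-240,0,0.84],[0.3,128,-240,0,0.9],[0.3,128,-240,0,0.9],[0.3,128,-240,0,0.9]]' && python3 look.py tray wrist
```

```text
band 856 [np.float64(286.0), np.float64(178.0)] [ 488.1 -387.9] -59.0 rect [ 488.2 -388.5   37.    29.2  -61.6] z [0.0369 0.0458 0.0486]
band ray 856 [np.float64(286.0), np.float64(178.0)] [ 487.8 -388.3] -60.4 rect [ 487.4 -388.5   36.3   30.4  -61.6] z [0.0369 0.0458 0.0486]
can 3066 [np.float64(287.0), np.float64(175.0)] [ 491.2 -386.4] 27.5 rect [ 488.  -389.1  110.8   37.8   27.5] z [0.0358 0.0452 0.0483]
can ray 3066 [np.float64(287.0), np.float64(175.0)] [ 490.7 -387. ] 27.6 rect [ 488.2 -388.4  109.6   36.7   27.7] z [0.0358 0.0452 0.0483]
cartonrim 1040 [np.float64(292.0), np.float64(94.0)] [ 563.3 -342.1] -55.1 rect [ 561.7 -342.3  116.1   46.8  -42.6] z [0.0289 0.0326 0.0344]
time: 1.82
tool_pos: [0.4387, -0.1149, 0.4053]
tool_rot: [3.141, -0.002, -0.293]
contact_force: [0.5, 0.1, 0.6]
opening: 0.0596
grip_force: 0.0
[ 0.4387 -0.1149  0.4053] [ 3.141e+00 -2.000e-03 -2.930e-01]
```

View pics/tray_wrist.png

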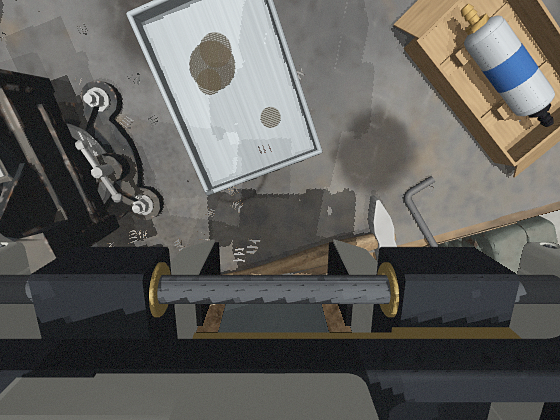

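The tray fills (128,10) to (319,150) with its near corners at (207,192) and (319,150). It is empty and almost square to the world axes. Next stop is above the carrier.

Run:
```python
from fit import *
cal=load("tray_wrist.npz")[0]
P=ray(cal,np.array([207,319,128.,272]),np.array([192,150,10.,2]),.024);print(P.round(4))
near=(P[0]+P[1])/2;e=(P[0]-P[1])[:2];y=e/np.linalg.norm(e);x=np.array([y[1],-y[0]]);print("yaw",np.arctan2(x[1],x[0]),"centre",near[:2]+.1*x,np.linalg.norm(e))
# move to (0.44,0.38), yaw 0.07, in tool axes
s=telemetry.observe();ps=s['tool_rot'][2];d=np.array([.44,.38])-s['tool_pos'][:2];c,n=np.cos(ps),np.sin(ps);print(c*d[0]+n*d[1],n*d[0]-c*d[1])
```

```text
[[ 0.4541 -0.0375  0.024 ]
 [ 0.4632 -0.1768  0.024 ]
 [ 0.6563 -0.0258  0.024 ]
 [ 0.6205 -0.1686  0.024 ]]
yaw 0.06485126812971273 centre [ 0.55844214 -0.10068745] 0.139635853095773
-0.1425808277950468 -0.47433703792240217
```

```bash
python3 -m crank '[[0.3,-11,-38,0,-0.05],[0.3,-22,-76,0,-0.1],[0.3,-34,-114,0,-0.15],[0.3,-46,-152,0,-0.2],[0.3,-57,-190,0,-0.25],[0.3,-68,-228,0,-0.3],[0.3,-80,-266,0,-0.36],[0.3,-91,-304,0,-0.36],[0.3,-102,-342,0,-0.36],[0.3,-114,-380,0,-0.36],[0.3,-125,-418,0,-0.36],[0.3,-134,-450,0,-0.36]]' && python3 -m crank '[[0.3,-20,-10,0,0],[0.3,-20,-10,0,0],[0.3,-20,-10,0,0],[0.3,-20,-10,0,0]]' && python3 look.py car wrist
```

```text
time: 2.87
tool_pos: [0.4425, 0.3573, 0.4041]
tool_rot: [-3.141, -0.0, 0.066]
contact_force: [0.6, -0.4, -0.2]
opening: 0.0593
grip_force: 0.0
time: 3.2
tool_pos: [0.422, 0.3633, 0.4044]
tool_rot: [3.141, -0.0, 0.065]
contact_force: [-0.2, 0.1, -0.2]
opening: 0.0596
grip_force: 0.0
[0.422  0.3633 0.4044] [ 3.141 -0.     0.065]
```

View pics/car_wrist.png

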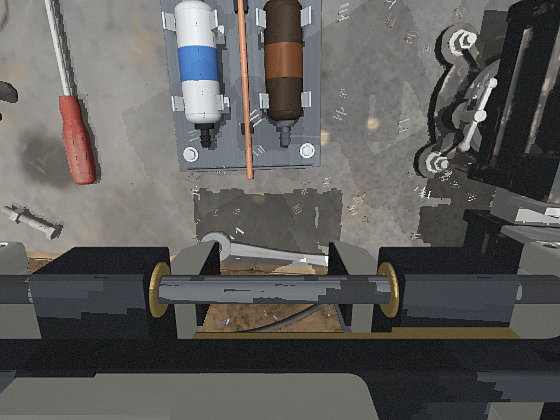

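The carrier is seen from above, with the dirty can at about (284,60), the clean can at (199,62) and the copper pipe at column 245. The brass ends are off the top of the picture and the dark nipples are at the bottom.

Run:
```python
from fit import *
cal,d,W,h,s,v=load("car_wrist.npz")
B=box(W,(.545,.40),.16,.03,.09)
v_,u_=np.indices(h.shape)
top=W[...,2]>.05
for nm,u0,u1 in(("dirty",263,304),("clean",176,222)):
    m=big(B&top&(u_>u0)&(u_<u1)&(v_<128));line(W,m,nm)
    for r0 in (30,75):
        mm=B&(u_>u0)&(u_<u1)&(v_>=r0)&(v_<r0+10)&(W[...,2]>.047);uu=u_[mm];print(nm,r0,W[mm].mean(0).round(4),(uu.min(),uu.max()),rect(W[mm])[:2],W[mm][:,2].max())
line(W,big(B&(h<20)&(s>120)&(v>80)&(v<150)&(u_>263)),"rust",cal,.060)
line(W,big(B&(h>100)&(h<130)&(s>130)),"blue",cal,.060)
pm=big((h<14)&(s>100)&(v>120)&(u_>230)&(u_<258)&(v_<175),2);line(W,pm,"pipe",cal,.018)
P=ray(cal,np.array([180,320.]),np.array([169,165.]),.010);print("near corners",P.round(4))
```

```text
dirty 4474 [np.float64(283.0), np.float64(60.0)] [550.  362.1] 5.0 rect [546.3 360.9 112.5  39.3   3.4] z [0.0532 0.0607 0.0637]
dirty 30 [0.5727 0.3645 0.0594] (np.int64(264), np.int64(302)) [573.4 363.8] 0.06530080322028545
dirty 75 [0.5337 0.3606 0.0595] (np.int64(265), np.int64(302)) [534.1 360.4] 0.06482297343326665
clean 4592 [np.float64(197.0), np.float64(63.0)] [542.4 443.8] 3.3 rect [541.2 443.8 115.   44.6   3.8] z [0.0532 0.0609 0.0639]
clean 30 [0.5675 0.4455 0.0594] (np.int64(177), np.int64(216)) [567.8 446.6] 0.06445424764058565
clean 75 [0.5285 0.4424 0.0595] (np.int64(180), np.int64(218)) [528.6 444.7] 0.06474075917818382
rust 557 [np.float64(274.0), np.float64(60.0)] [550.2 371. ] 4.4 rect [550.1 371.1  29.7  15.3   4.1] z [0.0545 0.0611 0.0638]
blue 1304 [np.float64(198.0), np.float64(63.0)] [543.1 443.3] 89.1 rect [542.8 443.2  37.5  29.8 -86.3] z [0.0502 0.061  0.0641]
pipe 989 [np.float64(245.0), np.float64(85.0)] [527.9 400.9] 5.6 rect [521.5 400.3 181.4   6.6   5.6] z [0.0096 0.0168 0.0183]
near corners [[0.4318 0.4766 0.01  ]
 [0.4475 0.3091 0.01  ]]
```

```bash
python3 -m crank '[[0.3,40,4,0,-0.025],[0.3,80,7,0,-0.025],[0.3,115,10,0,-0.025],[0.3,127.6,10.6,10,-0.025],[0.3,127.6,10.6,45,-0.025],[0.3,127.6,10.6,80,-0.025],[0.3,127.6,10.6,110,-0.025],[0.3,127.6,10.6,135,-0.025],[0.3,127.6,10.6,155,-0.025],[0.3,127.6,10.6,175,-0.025],[0.3,127.6,10.6,195,-0.025],[0.3,127.6,10.6,195,-0.025]]' && python3 -m crank '[[-0.4,0,0,0,0],[-0.4,0,0,0,0],[-0.4,0,0,0,0],[-0.4,0,0,0,0]]' 50
```

```text
time: 4.25
tool_pos: [0.5487, 0.3597, 0.2053]
tool_rot: [3.139, 0.007, 0.089]
contact_force: [-1.3, -0.5, -0.5]
opening: 0.0597
grip_force: 0.0
time: 4.58
tool_pos: [0.5494, 0.3617, 0.2114]
tool_rot: [-3.141, -0.003, 0.091]
contact_force: [1.2, -7.3, 4.1]
opening: 0.0376
grip_force: 10.6
```

```bash
python3 -m crank '[[-1,0,0,0,0],[-1,0,0,0,0],[-1,0,0,0,0]]' 50 && python3 -m crank '[[-1,0,0,-2,0],[-1,0,0,-4,0],[-1,0,0,-6,0],[-1,0,0,-9,0],[-1,0,0,-13,0],[-1,0,0,-18,0],[-1,0,0,-24,0],[-1,0,0,-32,0],[-1,0,0,-42,0],[-1,0,0,-55,0]]'
```

```text
time: 4.83
tool_pos: [0.5493, 0.3618, 0.2114]
tool_rot: [-3.141, -0.003, 0.091]
contact_force: [0.8, -3.2, 6.6]
opening: 0.0368
grip_force: 50.0
time: 5.67
tool_pos: [0.5489, 0.3621, 0.2667]
tool_rot: [-3.141, -0.002, 0.091]
contact_force: [0.0, 0.4, -2.1]
opening: 0.0369
grip_force: 50.0
```

```bash
python3 -m crank '[[-1,0,0,-35,0],[-1,0,0,-75,0],[-1,0,0,-115,0],[-1,0,0,-145,0],[-1,0,0,-155,0],[-1,0,0,-155,0]]' && python3 -m crank '[[-1,-2,30,0,0],[-1,-5,70,0,0],[-1,-8,110,0,0],[-1,-11,150,0,0],[-1,-14,190,0,0],[-1,-16,230,0,0],[-1,-19,270,0,0],[-1,-22,310,0,0.026],[-1,-25,350,0,0.026],[-1,-28,390,0,0.026],[-1,-31,425,0,0.026],[-1,-33,450,0,0.026]]' && python3 -m crank '[[-1,0,12,0,0],[-1,0,12,0,0],[-1,0,12,0,0],[-1,0,12,0,0]]' && python3 look.py carry side
```

```text
time: 6.17
tool_pos: [0.5486, 0.3619, 0.425]
tool_rot: [-3.138, -0.009, 0.091]
contact_force: [0.2, -0.6, -1.4]
opening: 0.0369
grip_force: 50.0
time: 7.17
tool_pos: [0.556, -0.0923, 0.4176]
tool_rot: [-3.141, 0.003, 0.063]
contact_force: [1.0, -0.5, -1.9]
opening: 0.0369
grip_force: 50.0
time: 7.5
tool_pos: [0.5574, -0.1, 0.4189]
tool_rot: [-3.14, 0.001, 0.066]
contact_force: [0.1, 0.4, -1.9]
opening: 0.0372
grip_force: 50.0
[ 0.5574 -0.1     0.4189] [-3.14e+00  1.00e-03  6.60e-02]
```

```bash
python3 -m crank '[[-1,0,0,35,0],[-1,0,0,75,0],[-1,0,0,110,0],[-1,0,0,145,0],[-1,0,0,175,0],[-1,0,0,200,0],[-1,0,0,215,0],[-1,0,0,222,0],[-1,0,0,226,0],[-1,0,0,229,0],[-1,0,0,229,0],[-1,0,0,229,0]]'; python3 look.py low top
```

```text
time: 8.55
tool_pos: [0.5579, -0.1011, 0.1918]
tool_rot: [3.141, -0.002, 0.065]
contact_force: [-0.3, 0.1, -1.6]
opening: 0.037
grip_force: 50.0
[ 0.5579 -0.1011  0.1918] [ 3.141e+00 -2.000e-03  6.500e-02]
```

Still hanging free, so lower in small steps until it touches.

```bash
python3 -m crank '[[-1,0,0,1,0],[-1,0,0,2,0],[-1,0,0,3,0],[-1,0,0,4,0],[-1,0,0,4,0]]'
```

```text
time: 9.02
tool_pos: [0.5576, -0.1013, 0.1879]
tool_rot: [3.141, -0.001, 0.065]
contact_force: [-2.9, 0.6, 8.6]
opening: 0.0367
grip_force: 50.0
```

```bash
python3 -m crank '[[-0.1,0,0,0,0],[0.1,0,0,0,0],[0.3,0,0,0,0],[0.3,0,0,0,0],[0.3,0,0,0,0],[0.3,0,0,0,0],[0.3,0,0,-10,0],[0.3,0,0,-30,0],[0.3,0,0,-60,0],[0.3,0,0,-95,0],[0.3,0,0,-130,0],[0.3,0,0,-165,0]]' 20
python3 - <<'E'
from fit import *
s=telemetry.observe();ps=s['tool_rot'][2];p=s['tool_pos'];print(p,s['tool_rot'])
for tgt in((.488-.10,-.4386),(.488,-.3888)):
    d=np.array(tgt)-p[:2];c,n=np.cos(ps),np.sin(ps);print(c*d[0]+n*d[1],n*d[0]-c*d[1])
E
python3 look.py rel wrist top
```

```text
time: 10.02
tool_pos: [0.5571, -0.1011, 0.3541]
tool_rot: [3.141, -0.0, 0.065]
contact_force: [0.3, -0.3, 0.6]
opening: 0.0595
grip_force: 0.0
[ 0.55710967 -0.10107409  0.35409137] [ 3.14145569e+00 -2.31454647e-04  6.48459833e-02]
-0.1906261000264691 0.32585810684602146
-0.08760920921604241 0.2826428293651048
[ 0.5571 -0.1011  0.3541] [ 3.141 -0.     0.065]
```

View pics/rel_wrist.png

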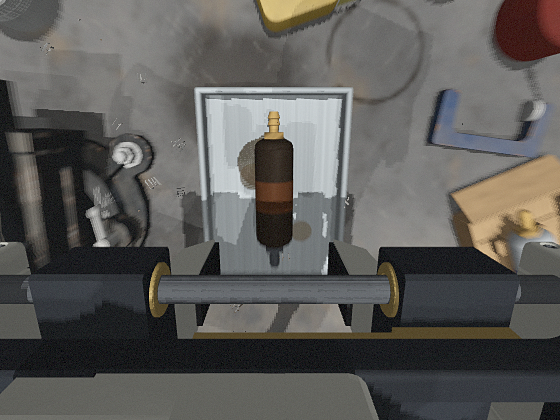

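The dirty filter lies flat along the tray at (275,190), let go and roughly centred. Now the new filter.

```bash
python3 -m crank '[[0.1,-12,38,0,-0.1],[0.1,-24,76,0,-0.2],[0.1,-35,114,0,-0.3],[0.1,-47,152,0,-0.417],[0.1,-59,190,0,-0.417],[0.1,-70,228,0,-0.417],[0.1,-80,260,0,-0.417],[0.1,-86,278,0,-0.417],[0.1,-87.6,282.6,0,-0.417],[0.1,-87.6,282.6,0,-0.417],[0.1,-87.6,282.6,0,-0.417]]' && python3 look.py nf wrist
python3 - <<'E'
from fit import *
cal,d,W,h,s,v=load("nf_wrist.npz")
B=box(W,(.488,-.388),.13,.02,.07)
line(W,big(B&((s<55)&(v>90)|(h>100)&(h<130)&(s>130))),"can")
E
```

```text
time: 11.03
tool_pos: [0.4885, -0.3882, 0.3515]
tool_rot: [-3.141, -0.0, 0.482]
contact_force: [0.4, -0.1, -0.0]
opening: 0.0502
grip_force: 0.0
[ 0.4885 -0.3882  0.3515] [-3.141 -0.     0.482]
can 4035 [np.float64(275.0), np.float64(195.0)] [ 492.6 -386.6] 27.7 rect [ 489.3 -388.4  108.5   37.4   27.6] z [0.0356 0.0453 0.0482]
```

Consistent. Descend by 157 mm and grip.

```bash
python3 -m crank '[[0.1,0,0,30,0],[0.1,0,0,65,0],[0.1,0,0,95,0],[0.1,0,0,120,0],[0.1,0,0,140,0],[0.1,0,0,152,0],[0.1,0,0,157,0],[0.1,0,0,157,0]]' && python3 -m crank '[[-1,0,0,0,0],[-1,0,0,0,0],[-1,0,0,0,0],[-1,0,0,0,0],[-1,0,0,0,0]]' 45 && python3 -m crank '[[-1,0,0,-5,0],[-1,0,0,-15,0],[-1,0,0,-35,0],[-1,0,0,-70,0],[-1,0,0,-110,0],[-1,0,0,-150,0],[-1,0,0,-190,0],[-1,0,0,-220,0],[-1,0,0,-224,0],[-1,0,0,-224,0]]'
```

```text
time: 11.75
tool_pos: [0.4888, -0.388, 0.1942]
tool_rot: [-3.14, 0.0, 0.483]
contact_force: [0.2, 0.3, 0.1]
opening: 0.0506
grip_force: 0.0
time: 12.17
tool_pos: [0.4887, -0.389, 0.1961]
tool_rot: [3.14, -0.001, 0.482]
contact_force: [-0.1, 2.6, 6.5]
opening: 0.0367
grip_force: 45.0
time: 13.0
tool_pos: [0.4882, -0.3889, 0.4219]
tool_rot: [3.136, -0.001, 0.482]
contact_force: [-0.3, -0.6, -2.0]
opening: 0.0373
grip_force: 45.0
```

```bash
python3 -m crank '[[-1,15,-24,0,0],[-1,36,-57,0,0.06],[-1,57,-90,0,0.12],[-1,78,-123,0,0.18],[-1,99,-156,0,0.24],[-1,120,-189,0,0.3],[-1,141,-222,0,0.36],[-1,162,-255,0,0.391],[-1,183,-288,0,0.391],[-1,195,-308,0,0.391],[-1,200,-318,0,0.391],[-1,200,-318,0,0.391]]'
cat > to.py <<'E'
from m import *
import sys
s=telemetry.observe();ps=s['tool_rot'][2];d=np.array([float(sys.argv[1]),float(sys.argv[2])])-s['tool_pos'][:2];c,n=np.cos(ps),np.sin(ps);print("shift",1000*(c*d[0]+n*d[1]),1000*(n*d[0]-c*d[1]),"roll",ps-.091)
E
python3 to.py .550 .362
```

```text
time: 14.0
tool_pos: [0.5178, -0.0124, 0.4171]
tool_rot: [-3.14, 0.003, 0.094]
contact_force: [-0.8, 0.1, -2.6]
opening: 0.0371
grip_force: 45.0
shift 67.18357208671446 -369.719929680524 roll 0.002986511540025577
```

```bash
python3 -m crank '[[-1,5,-25,0,0],[-1,11,-60,0,0],[-1,18,-100,0,0],[-1,25,-140,0,0],[-1,33,-180,0,0],[-1,40,-220,0,0],[-1,47,-260,0,0],[-1,54,-300,0,0],[-1,61,-335,0,0],[-1,65,-358,0,0],[-1,67,-369,0,0],[-1,67,-369,0,0]]' && python3 -m crank '[[-1,0,0,0,0],[-1,0,0,0,0]]';python3 to.py .550 .362; python3 look.py over side wrist
python3 - <<'E'
from fit import *
a=load("over_side.npz");W=a[2]
B=(W[...,0]>.43)&(W[...,0]<.68)&(W[...,1]>.28)&(W[...,1]<.52)&(W[...,2]>.03)
o=np.load("over_side.npz")['p'][150:300,200:350];w=np.load("over_wrist.npz")['p'][:260,120:380]
O=np.zeros((400,800,3),np.uint8);O[:,:400]=cv2.resize(o,(400,400),interpolation=2);O[:,400:]=cv2.resize(w,(400,400))
cv2.imwrite("pics/over.png",O[:,:,::-1])
E
```

```text
time: 15.0
tool_pos: [0.5521, 0.3599, 0.4168]
tool_rot: [3.141, 0.002, 0.092]
contact_force: [0.2, -0.5, -1.0]
opening: 0.0369
grip_force: 45.0
time: 15.17
tool_pos: [0.5522, 0.3571, 0.4183]
tool_rot: [3.14, 0.001, 0.089]
contact_force: [0.0, 0.1, -1.4]
opening: 0.0373
grip_force: 45.0
shift -1.7541642853561703 -5.046484510955079 roll -0.00217852274642108
[0.5522 0.3571 0.4183] [3.14e+00 1.00e-03 8.90e-02]
```

View pics/over.png

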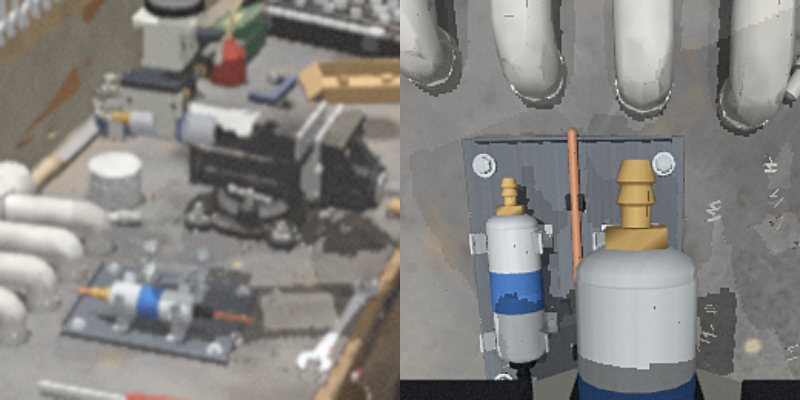

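The filter is held above the emptied right station with its brass nipple forward, the same way as the clean one, whose can is at (515,290) in the composite. Correct the few mm and come down to just above the lips.

```bash
python3 -m crank '[[-1,-1.8,-5,0,0],[-1,-1.8,-5,30,0],[-1,-1.8,-5,65,0],[-1,-1.8,-5,100,0],[-1,-1.8,-5,130,0],[-1,-1.8,-5,155,0],[-1,-1.8,-5,170,0],[-1,-1.8,-5,178,0],[-1,-1.8,-5,178,0],[-1,-1.8,-5,178,0]]';python3 to.py .550 .362; python3 to.py .550 .362
```

```text
time: 16.1
tool_pos: [0.5496, 0.3639, 0.2415]
tool_rot: [-3.141, -0.001, 0.09]
contact_force: [-0.4, 0.8, -0.5]
opening: 0.037
grip_force: 45.0
shift 0.23192910822553026 1.901718755425313 roll -0.0005576726052221315
shift 0.23192910822553026 1.901718755425313 roll -0.0005576726052221315
```

```bash
python3 -m crank '[[-1,0,1,0,0],[-1,0,1,0,0],[-1,0,1,0,0]]';python3 to.py .550 .362
```

```text
time: 16.35
tool_pos: [0.5497, 0.363, 0.2421]
tool_rot: [-3.141, -0.002, 0.091]
contact_force: [0.3, 0.4, -2.1]
opening: 0.0369
grip_force: 45.0
shift 0.2584898452572766 1.0057445239588734 roll -0.0003139463379153995
```

```bash
python3 -m crank '[[-1,0,1,3,0],[-1,0,1,6,0],[-1,0,1,9,0],[-1,0,1,12,0],[-1,0,1,15,0]]'; python3 -m crank '[[-1,0,0,3,0],[-1,0,0,6,0],[-1,0,0,9,0],[-1,0,0,12,0],[-1,0,0,15,0],[-1,0,0,16,0],[-1,0,0,16,0]]'
```

```text
time: 16.77
tool_pos: [0.5499, 0.362, 0.2266]
tool_rot: [-3.141, -0.002, 0.091]
contact_force: [-0.1, -1.7, 5.0]
opening: 0.0369
grip_force: 45.0
time: 17.35
tool_pos: [0.5493, 0.3618, 0.2116]
tool_rot: [3.141, -0.0, 0.091]
contact_force: [-5.2, -4.4, 16.0]
opening: 0.0372
grip_force: 45.0
```

```bash
python3 -m crank '[[-0.1,0,0,0,0],[0.1,0,0,0,0],[0.3,0,0,0,0],[0.3,0,0,0,0],[0.3,0,0,0,0],[0.3,0,0,-10,0],[0.3,0,0,-35,0],[0.3,0,0,-70,0],[0.3,0,0,-110,0],[0.3,0,0,-150,0],[0.3,0,0,-190,0],[0.3,0,0,-195,0]]' 20 && python3 -m crank '[[0.3,-40,0,0,0],[0.3,-80,0,0,0],[0.3,-120,0,0,0],[0.3,-130,0,0,0],[0.3,-130,0,0,0],[0.3,-130,0,0,0]]'; python3 look.py fin wrist side top
python3 - <<'E'
from fit import *
cal,d,W,h,s,v=load("fin_wrist.npz");v_,u_=np.indices(h.shape)
B=box(W,(.545,.40),.16,.047,.09)
for nm,u0,u1 in(("new",255,312),("clean",170,225)):
    for r0 in(10,30,50,75,85,95,105):
        mm=B&(u_>u0)&(u_<u1)&(v_>=r0)&(v_<r0+6);p=W[mm];print(nm,r0,mm.sum(),np.median(p,0).round(4),np.percentile(p[:,2],97).round(4))
line(W,big(B&(h>100)&(h<130)&(s>130)&(u_>245)),"blueN",cal,.06);line(W,big(B&(h>100)&(h<130)&(s>130)&(u_<245)),"blueC",cal,.06)
w=np.load("fin_wrist.npz")['p'][:200,140:400];o=np.load("fin_side.npz")['p'][225:290,215:300];t=np.load("fin_top.npz")['p'][180:260,300:390]
O=np.zeros((600,800,3),np.uint8);O[:308,:400]=cv2.resize(w,(400,308));O[:306,400:]=cv2.resize(o,(400,306),interpolation=2);O[310:600,:326]=cv2.resize(t,(326,290),interpolation=2)
cv2.imwrite("pics/finc.png",O[:,:,::-1])
E
```

```text
time: 18.35
tool_pos: [0.5497, 0.3622, 0.4145]
tool_rot: [-3.136, -0.014, 0.091]
contact_force: [0.3, 0.3, 1.5]
opening: 0.0601
grip_force: 0.0
time: 18.85
tool_pos: [0.4202, 0.3504, 0.4057]
tool_rot: [-3.141, -0.002, 0.091]
contact_force: [-0.0, 0.3, -0.0]
opening: 0.0595
grip_force: 0.0
[0.4202 0.3504 0.4057] [-3.141e+00 -2.000e-03  9.100e-02]
new 10 275 [0.5894 0.3613 0.0608] 0.066
new 30 228 [0.5729 0.3637 0.0608] 0.0637
new 50 228 [0.5559 0.3622 0.0611] 0.0644
new 75 226 [0.5339 0.3602 0.0606] 0.0638
new 85 224 [0.5247 0.3588 0.0608] 0.0639
new 95 267 [0.5158 0.3551 0.0609] 0.0657
new 105 223 [0.5063 0.3571 0.0605] 0.0639
clean 10 227 [0.5819 0.4429 0.0617] 0.0662
clean 30 213 [0.5655 0.4437 0.0611] 0.064
clean 50 220 [0.5484 0.4425 0.0613] 0.064
clean 75 221 [0.5265 0.441  0.0607] 0.064
clean 85 219 [0.5174 0.4402 0.0608] 0.064
clean 95 255 [0.5082 0.4388 0.061 ] 0.0657
clean 105 226 [0.4989 0.4383 0.0607] 0.0641
blueN 1268 [np.float64(275.0), np.float64(60.0)] [549.3 361.6] -85.0 rect [549.1 361.6  35.9  29.8 -84.8] z [0.0516 0.0613 0.0641]
blueC 1246 [np.float64(189.0), np.float64(58.0)] [543.3 443.2] -88.3 rect [543.4 443.2  36.3  29.7 -84.8] z [0.0514 0.0612 0.0639]
```

View pics/finc.png

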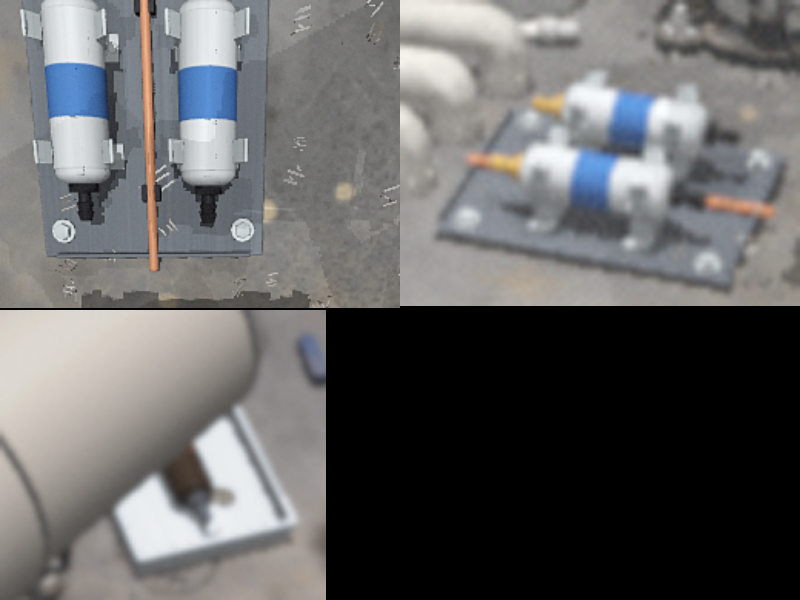

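Both filters sit at the same height (tops at 64 mm) and parallel, with brass ends the same way and bands level to about 1.5 mm. The dirty filter is still in the tray. Handing in.

```bash
python3 -c "
from cell import ticket
print(ticket.hand_in())"
```

```text
the job is handed in; nothing more can be done
None
```

The dirty filter is lying flat in the drip tray, and the new one is pressed home in the emptied clips with its brass nipple the same way as the clean filter's. I handed the job in at about 19 s on the robot's clock; the hand-in returned no verdict.

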